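# Make up the bathroom tray and the hair tray

### The job

Make up the two morning trays on the chest of drawers. The blue bathroom tray gets the green soap box in its biggest bay, the blue-lidded jelly jar in the square bay beside it and the nail brush in the narrow bay left free; the pink hair tray gets the black straightening comb in its long bay and the black-lidded amber pomade jar in its empty square bay. Set each thing down, do not drop it, right way up and flat on the floor of its bay, lengthwise with the bay if it is long, and do not shift the white trinket bowl or the silver flask cap that stand among them.

Things in the scene. Friction and masses are not known exactly. Their poses are not given: they have to be found in the camera images.
- bath_tray: Blue plastic organiser tray, fixed, 216 mm long (x) x 158 wide (y) x 12 high; floor, walls and ribs 4 mm thick, so ribs rise 8 mm over its floor. Origin: centre of underside, on the chest top. Bay centres (x, y) and inside sizes in mm: soap bay (-44, 33), 120 x 84; square jar bay (62, 33), 84 x 84; brush bay (-44, -44), 120 x 62; bay (62, -44), 84 x 62, holds a fixed grey pumice stone, top 24 above the chest.
- hair_tray: Pink plastic organiser tray, fixed, 216 mm long (x) x 158 wide (y) x 12 high; floor, walls and ribs 4 mm thick, so ribs rise 8 mm over its floor. Origin: centre of underside, on the chest top. Bay centres (x, y) and inside sizes in mm: long comb bay (0, -44), 208 x 62; square jar bay (-62, 33), 84 x 84; bay (44, 33), 120 x 84, holds three fixed yellow clips, tops at most 18 above the chest.
- soap_box: Closed green plastic travel soap box, 95 mm long (x axis) x 60 mm wide (y axis) x 38 mm high, about 0.13 kg, straight sides. Origin: centre of its underside; z up. Goes in the blue tray, soap bay, lengthwise, either way round. Hold it 12 mm or more above its underside so the fingers clear the tray ribs.
- jelly_jar: Round jar of petroleum jelly, cream body and blue screw lid, 54 mm diameter, 50 mm high (lid the top 20 mm), about 0.1 kg. Origin: centre of its underside; z up along its axis. Goes in the blue tray, square jar bay. Hold it 12 mm or more above its underside so the fingers clear the tray ribs.
- nail_brush: Nail brush with a pale wooden back over white bristles, 92 mm long (x axis) x 40 mm wide (y axis) x 34 mm high; back: the upper 18 mm, full width; stiff bristles below: 34 mm wide; about 0.06 kg. Origin: centre of its underside (bristle tips); z up. Goes bristles down in the blue tray, brush bay, lengthwise, either way round. Hold it 12 mm or more above its underside so the fingers clear the tray ribs.
- comb: Black straightening comb lying teeth up, 182 mm long (x axis): handle from x = -91 to +17, 36 wide (y), 30 high; toothed head on to x = +91, 34 wide, 30 high; 0.17 kg, balances near x = -5 mm. Origin: centre of its underside; z up. Goes in the pink tray, long bay, lengthwise, either way round. Hold it 12 mm or more above its underside so the fingers clear the tray ribs.
- pomade_jar: Round amber jar of pomade with a black screw lid, 58 mm diameter, 46 mm high (lid the top 20 mm), about 0.14 kg. Origin: centre of its underside; z up along its axis. Goes in the pink tray, square jar bay. Hold it 12 mm or more above its underside so the fingers clear the tray ribs.
- trinket_bowl: Small white ceramic bowl with beads in it, 82 mm across the rim, 34 mm high, loose. Origin: centre of its underside. Not to be moved.
- flask_cap: Silver stainless steel flask cap standing mouth down, 64 mm diameter, 50 mm high, loose. Origin: centre of its underside. Not to be moved.
Things that resemble listed ones, but are neither listed nor needed, are in the scene too. What is shaped like the jelly_jar but red or yellow is not meant.

How it is judged:
At the end, for the whole second after the job is handed in: Soap box, jelly jar and nail brush in their own bays of the blue tray, comb and pomade jar in theirs of the pink: within 13.5 to 19 mm of the bay centre along each tray axis (all its walls allow), on the floor within 3 mm, upright within 0.08 rad, long things within 0.3 rad of lengthwise, at rest (x of soap_box in the frame of bath_tray between -0.058 and -0.03 m and y of soap_box in the frame of bath_tray between 0.0195 and 0.0465 m and z of soap_box in the frame of bath_tray between 0.001 and 0.007 m and angle between each of soap_box, jelly_jar, nail_brush, comb, pomade_jar's own z axis and vertical below 0.08 rad and linear speed of each of soap_box, jelly_jar, nail_brush, comb, pomade_jar below 0.02 m/s and angular speed of each of soap_box, jelly_jar, nail_brush, comb, pomade_jar below 0.2 rad/s and angle between the x axis of each of soap_box, nail_brush and the x axis of bath_tray, either way round below 0.3 rad and x of jelly_jar in the frame of bath_tray between 0.0455 and 0.0785 m and y of jelly_jar in the frame of bath_tray between 0.0165 and 0.0495 m and z of jelly_jar in the frame of bath_tray between 0.001 and 0.007 m and x of nail_brush in the frame of bath_tray between -0.063 and -0.025 m and y of nail_brush in the frame of bath_tray between -0.0595 and -0.0285 m and z of nail_brush in the frame of bath_tray between 0.001 and 0.007 m and x of comb in the frame of hair_tray between -0.0145 and 0.0145 m and y of comb in the frame of hair_tray between -0.0585 and -0.0295 m and z of comb in the frame of hair_tray between 0.001 and 0.007 m and angle between the x axis of comb and the x axis of hair_tray, either way round below 0.3 rad and x of pomade_jar in the frame of hair_tray between -0.078 and -0.046 m and y of pomade_jar in the frame of hair_tray between 0.017 and 0.049 m and z of pomade_jar in the frame of hair_tray between 0.001 and 0.007 m); the robot touches nothing.
It fails at once if the trinket bowl or the flask cap was shifted by more than 20 mm (distance of any of trinket_bowl, flask_cap from where it was at the start of the episode above 0.02 m).
It fails at once if one of the five things was dropped or flung (moving faster than 0.75 m/s while not held, a fall of about 30 mm) ((contact force between the fingers and soap_box below 0.05 N and linear speed of soap_box above 0.75 m/s) or (contact force between the fingers and jelly_jar below 0.05 N and linear speed of jelly_jar above 0.75 m/s) or (contact force between the fingers and nail_brush below 0.05 N and linear speed of nail_brush above 0.75 m/s) or (contact force between the fingers and comb below 0.05 N and linear speed of comb above 0.75 m/s) or (contact force between the fingers and pomade_jar below 0.05 N and linear speed of pomade_jar above 0.75 m/s)).
It also fails if it takes over 134 s, if anything falls off the work surface, if the arm or the gripper's body presses on something with over 40 N, if the wrist force passes 120 N, or if a joint passes its speed limit or range.

### The arm

A 6-joint arm with a two-finger parallel gripper is mounted at the origin on the work surface. World frame = base frame: x ahead of the robot, y to its left, z up, the work surface at z = 0. Lengths are in m, angles in rad, forces in N, time in s.
With the tool pointing down it reaches from about 0.35 to 0.775 m from the base axis. Payload 7.3 kg.
Tool frame: the origin (TCP) lies midway between the tips of the shut fingers; the grasp point (between the pads) lies 19 mm behind it; z points along the fingers, y is the line along which they close (so a half turn about z gives the same grasp; the last joint's range is limited). The gripper opens to 92 mm and grips with 3 to 60 N. Pads are 19 mm wide; open, the fingers measure 130 mm over their backs; the gripper's body (75 mm by 190 mm) begins 47 mm behind the grasp point.
Start: joints at [1.153, 0.342, 1.524, -0, 1.275, -0.146], TCP at [0.141, 0.506, 0.227] pointing down, gripper open.
Joint ranges: [-2.53, 2.53], [-0.77, 2.02], [0.04, 2.7], [-1, 4.14], [0.28, 2.66], [-3.11, 3.11]. Speed limits (rad/s): [2.57, 2.57, 3.14, 3.14, 3.14, 3.14].

### API

Orientations are given as a unit quaternion [x, y, z, w].
In Python, from bench import robot, imaging, job gives the robot as it stands.
- The arm moves only by the tool carry_out, never from a script. Its arguments are lists of equal length, an entry for each row: "translation": the shift along the tool's x, y, z in mm, a list of three; "turn": the turn about the tool's z in degrees. In form: {"translation": [[dx, dy, dz], ...], "turn": [turn, ...]}. A call has exactly 5 rows; each row is the pose to reach, as a shift and turn from the pose commanded when the call began, along the tool's axes at that moment; what a row does not reach only later rows make up. A row lasts 1/10 s, in which the tool goes at most 50 mm and 8.59 degrees, less where a joint would pass 70% of its speed; a pose out of reach is approached as far as the arm can. A call with a gripper value outside its range is refused whole. "grip" is the closure, from 0 (fully open) to 1 (shut), set as the call begins (left out, the last holds). The fingers move at their own pace and stop on an object; "force" is the grip in N (left out, the last holds). Time passes only in rows, so rows that repeat a pose let the fingers close, or fill a call up. It gives the time, the measured TCP pose, the force, the opening and the grip force at its end, in the units of the state.
- robot.read_state(): the state, without advancing time (a new reading comes with each control period).
- imaging.snapshot(name): name is "scene" or "top" or "wrist"; returns (picture, depth): 384x512x3 uint8, red, green, blue; 384x512 float32, m along the optical axis (not along the pixel's ray), 0 where there is no reading.
- imaging.get_calibration(name): a dict with "camera_matrix" (3x3 intrinsics, pixels), "view" (4x4, takes a point from world to camera coordinates). Camera axes: x right, y down, z forward; pixel columns grow to the right and rows downward; lengths in m; the calibration is good to about 2 mm. A picture is of the moment at which its call begins: read the wrist's pose just before it. get_calibration takes no time and is no camera call; for the wrist camera it gives the pose at the moment of the call.
- job.job_done(): hands the job in; it is judged then, once.
The state is a dict: "time": time; "qpos": joint angles; "joint_velocities": joint speeds; "effort": joint torques, N m; "position": TCP position; "ee_rot": TCP orientation; "wrist_force": force on the tool from outside, world axes, zero at the start; "ft_torque": the same for the moment, N m; "finger_gap": opening from 0.0 (shut) to 1.0 (fully open); "grip_force": force on a finger pad.
Only numpy, scipy, OpenCV 4.12 (cv2) and the standard library are available. Lean on these libraries where they do the work, as an engineer would, in place of code of your own. Each camera call takes 0.05 s, during which the arm holds its last target. There are 200 camera calls.

## Working session

There is one attempt and no reset: what is moved stays moved. The work goes in short steps, Python scripts to look and compute and a tool call to move; the robot and the scene stay as the last step left them, time stands still between calls to the robot, and variables do not carry over. Pictures are saved under pics/ and viewed, at most 14 in all, crops included, and the job is handed in when it is done.

Besides the shell and the picture viewer there is one more tool, called after "Emit:" as a command line: name --pt "numbers of a row" for each row, then --argument value for the rest. carry_out: Moves the arm, as the interface text tells. Its arguments: {"type":"object","properties":{"translation":{"type":"array"},"turn":{"type":"array"},"grip":{"type":"number"},"force":{"type":"number"}},"required":["translation","turn"]}

```bash
mkdir -p pics
python3 - <<'E'
from bench import robot,imaging
import cv2,numpy as np
s=robot.read_state();print({k:np.round(v,3) for k,v in s.items()})
for n in("top","scene"):
    p,d=imaging.snapshot(n);np.savez(f"pics/{n}0.npz",p=p,d=d)
    cv2.imwrite(f"pics/{n}0.png",p[...,::-1])
    c=imaging.get_calibration(n);print(n,np.round(c["camera_matrix"],1).tolist(),np.round(c["view"],3).tolist())
E
```

```text
{'time': np.float64(0.0), 'qpos': array([ 1.153,  0.343,  1.525, -0.   ,  1.275, -0.146]), 'joint_velocities': array([ 0.002,  0.   , -0.   ,  0.001,  0.   , -0.002]), 'effort': array([ -0.   , -43.125, -24.422,   0.072,   0.056,  -0.   ]), 'position': array([0.141, 0.505, 0.226]), 'ee_rot': array([ 0.135,  0.991, -0.001, -0.   ]), 'wrist_force': array([-0.16 , -0.223,  0.881]), 'ft_torque': array([-0.03 ,  0.039, -0.023]), 'grip_force': np.float64(0.0), 'finger_gap': np.float64(1.001)}
top [[391.6, 0.0, 259.7], [0.0, 391.6, 192.9], [0.0, 0.0, 1.0]] [[-0.016, -1.0, 0.018, -0.005], [-0.981, 0.012, -0.196, 0.523], [0.195, -0.02, -0.981, 0.857], [0.0, 0.0, 0.0, 1.0]]
scene [[394.2, 0.0, 253.7], [0.0, 394.2, 184.0], [0.0, 0.0, 1.0]] [[-0.628, 0.778, -0.003, 0.345], [0.485, 0.388, -0.783, -0.222], [-0.608, -0.494, -0.622, 1.341], [0.0, 0.0, 0.0, 1.0]]
```

View pics/top0.png

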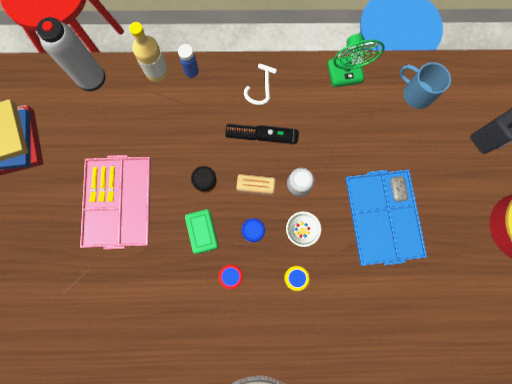

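View pics/scene0.png

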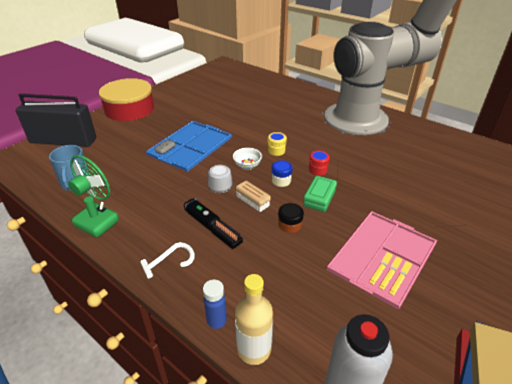

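```bash
cat > h.py <<'E'
import numpy as np,cv2
from bench import imaging
def cloud(d,c):
    K=c["camera_matrix"];T=np.linalg.inv(c["view"])
    v,u=np.mgrid[:d.shape[0],:d.shape[1]]
    P=np.stack([(u-K[0,2])/K[0,0]*d,(v-K[1,2])/K[1,1]*d,d],-1)
    W=P@T[:3,:3].T+T[:3,3]; W[d<=0]=np.nan
    return W
def plane(uv,z,c):
    K=c["camera_matrix"];T=np.linalg.inv(c["view"]);uv=np.asarray(uv,float).reshape(-1,2)
    r=np.c_[(uv-K[:2,2])/[K[0,0],K[1,1]],np.ones(len(uv))]@T[:3,:3].T
    return T[:3,3]+r*((z-T[2,3])/r[:,2])[:,None]
def rect(xy):
    (cx,cy),(w,h),a=cv2.minAreaRect((np.asarray(xy)[:,:2]*1000).astype(np.float32))
    if w<h: w,h,a=h,w,a+90
    return f"c=({cx:.1f},{cy:.1f}) {w:.1f}x{h:.1f} long axis {((a+90)%180)-90:.1f} deg"
E
python3 - <<'E'
from h import *
z=np.load("pics/top0.npz");p,d=z["p"],z["d"];c=imaging.get_calibration("top")
W=cloud(d,c);hsv=cv2.cvtColor(p,cv2.COLOR_RGB2HSV)
print("table z",np.nanmedian(W[300:340,100:200,2]))
for n,(u,v),h in [("soap",(201,231),.038),("jelly",(253,230),.05),("brush",(256,184),.034),("comb",(262,133),.03),("pomade",(204,179),.046),("bowl",(304,229),.034),("cap",(300,181),.05),("red",(230,276),.05),("yellow",(297,278),.05)]:
    m=(W[...,2]>h*.6).astype(np.uint8)
    _,l=cv2.connectedComponents(m); 
    k=l==np.bincount(l[v-4:v+5,u-4:u+5][l[v-4:v+5,u-4:u+5]>0].ravel()).argmax()
    t=k&(W[...,2]>h-.007)
    print(n,k.sum(),"zmax %.3f med %.3f"%(np.nanmax(W[k][:,2]),np.nanmedian(W[k][:,2])),rect(W[t]))
for n,box,lo,hi in[("blue",(335,155,440,280),(95,120,60),(120,255,255)),("pink",(70,145,160,260),(155,60,80),(179,200,255))]:
    m=cv2.inRange(hsv,lo,hi);b=np.zeros_like(m);x0,y0,x1,y1=box;b[y0:y1,x0:x1]=m[y0:y1,x0:x1]
    v,u=np.nonzero(b);m=cv2.morphologyEx(b,cv2.MORPH_CLOSE,np.ones((15,15)));m=cv2.morphologyEx(m,cv2.MORPH_OPEN,np.ones((31,31)))
    cs=max(cv2.findContours(m,0,2)[0],key=cv2.contourArea)
    print(n,rect(plane(cs,.010,c)),"raw",rect(plane(np.c_[u,v],.01,c)))
print("pumice",plane([399,188],.024,c),"clips",plane([[102,184]],.018,c))
cv2.imwrite("pics/crop.png",cv2.resize(p[110:300,170:350,::-1],None,fx=3.1,fy=3.1,interpolation=cv2.INTER_CUBIC))
E
```

```text
table z -0.0006884946171996642
soap 1058 zmax 0.044 med 0.037 c=(439.5,125.4) 94.7x59.6 long axis 14.2 deg
jelly 444 zmax 0.054 med 0.050 c=(438.2,5.3) 53.0x52.4 long axis -88.5 deg
brush 637 zmax 0.038 med 0.033 c=(551.1,-3.1) 91.6x40.2 long axis 83.0 deg
comb 609 zmax 0.034 med 0.029 c=(678.5,-53.5) 108.7x35.5 long axis 85.1 deg
pomade 496 zmax 0.050 med 0.045 c=(563.0,120.5) 57.1x55.8 long axis -89.6 degTraceback (most recent call last):
  File "<stdin>", line 8, in <module>
ValueError: attempt to get argmax of an empty sequence
```

Run:
```python
from h import *
z=np.load("pics/top0.npz");p,d=z["p"],z["d"];c=imaging.get_calibration("top")
W=cloud(d,c);hsv=cv2.cvtColor(p,cv2.COLOR_RGB2HSV)
for n,(u,v),r,zl in [("bowl",(304,229),26,.025),("cap",(300,181),19,.04),("red",(230,276),17,.04),("yellow",(297,278),17,.04),("comb",(262,133),45,.018)]:
    m=np.zeros(d.shape,bool);m[max(v-r,0):v+r,u-r:u+r]=1
    if n=="comb": m[:118]=0;m[150:]=0
    t=m&(W[...,2]>zl)
    print(n,t.sum(),"zmax %.3f"%np.nanmax(W[t][:,2]),rect(W[t]))
for n,box,lo,hi in[("blue",(335,155,440,280),(95,120,60),(120,255,255)),("pink",(70,145,160,260),(155,60,80),(179,200,255))]:
    m=cv2.inRange(hsv,lo,hi);b=np.zeros_like(m);x0,y0,x1,y1=box;b[y0:y1,x0:x1]=m[y0:y1,x0:x1]
    v,u=np.nonzero(b);m=cv2.morphologyEx(b,cv2.MORPH_CLOSE,np.ones((15,15)));m=cv2.morphologyEx(m,cv2.MORPH_OPEN,np.ones((31,31)))
    cs=max(cv2.findContours(m,0,2)[0],key=cv2.contourArea)
    print(n,rect(plane(cs,.010,c)),"raw",rect(plane(np.c_[u,v],.01,c)))
    # ribs: points where z>9mm
print("pumice",plane([399,188],.024,c),"clips",plane([[102,184]],.018,c))
a=cv2.resize(p[110:300,170:350,::-1],None,fx=3.1,fy=3.1,interpolation=cv2.INTER_CUBIC)
cv2.imwrite("pics/crop.png",a)
b=np.hstack([cv2.resize(p[140:280,s:s+110,::-1],None,fx=3.6,fy=3.6,interpolation=cv2.INTER_CUBIC) for s in(335,65)])
cv2.imwrite("pics/trays.png",b)
```

```text
bowl 287 zmax 0.038 c=(441.2,-112.1) 78.8x78.6 long axis -46.3 deg
cap 478 zmax 0.054 c=(556.1,-110.5) 57.2x56.6 long axis 0.0 deg
red 470 zmax 0.054 c=(335.5,56.6) 53.4x52.9 long axis -32.4 deg
yellow 473 zmax 0.056 c=(329.1,-91.5) 53.6x53.2 long axis -69.4 deg
comb 744 zmax 0.034 c=(681.5,-20.4) 180.0x35.8 long axis 84.8 deg
blue c=(470.3,-314.7) 227.4x160.0 long axis 5.9 deg raw c=(470.5,-314.8) 227.9x160.3 long axis 6.3 deg
pink c=(515.3,333.4) 221.5x160.1 long axis 1.3 deg raw c=(516.1,333.4) 229.6x160.4 long axis 1.1 deg
pumice [[ 0.53584404 -0.34957768  0.024     ]] clips [[0.55575549 0.36540539 0.018     ]]
```

View pics/crop.png

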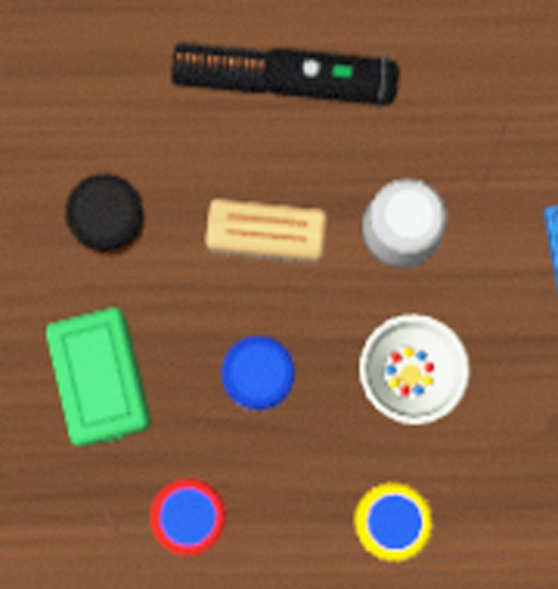

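View pics/trays.png

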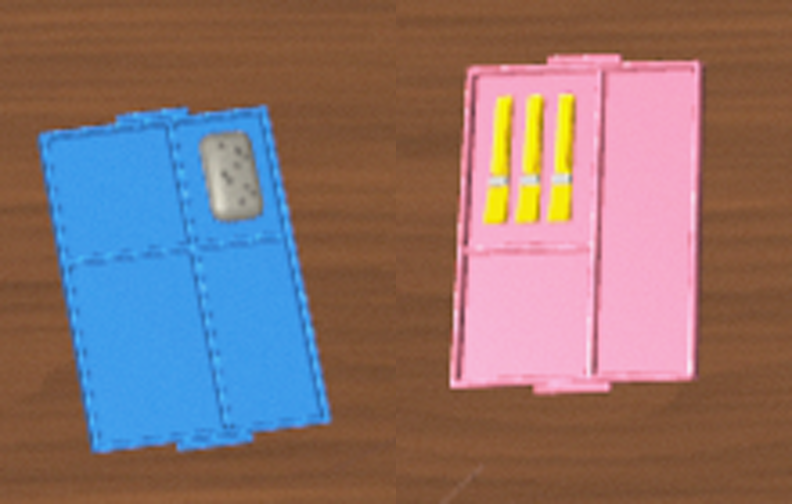

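The lid crop shows three candidates. The jar at (253,230) has a cream body under a plain blue lid. The ones at (230,276) and (297,278) have red and yellow bodies, so the jelly jar is (253,230). In the tray crop, the pumice is at the far right of the blue tray and the clips at the far left of the pink one. Both trays' +x therefore points away from the robot. Pomade first.

```bash
cat > plan.py <<'E'
# usage: plan.py x,y,z,psi ...  (mm, deg; psi = world angle of tool y). Prints shift/turn for each leg.
import sys,numpy as np
from bench import robot
s=robot.read_state();q=s["ee_rot"]
p=s["position"]*1000
from scipy.spatial.transform import Rotation as R
M=R.from_quat(q).as_matrix();psi=np.degrees(np.arctan2(M[1,1],M[0,1]))
print("t %.2f at"%s["time"],p.round(1),"psi %.1f tilt %.2f gap %.2f grip %.1f"%(psi,np.degrees(np.arccos(-M[2,2])),s["finger_gap"],s["grip_force"]))
for a in sys.argv[1:]:
    t=np.array(a.split(","),float)
    d=t[:3]-p;r=np.radians(psi)
    turn=(psi-t[3]+180)%360-180
    x=d[0]*-np.sin(r)+d[1]*np.cos(r);y=d[0]*np.cos(r)+d[1]*np.sin(r)
    print(a,"-> shift [%.1f, %.1f, %.1f] turn %.1f"%(x,y,-d[2],turn))
    p,psi=t[:3],t[3]
E
python3 plan.py 282,377,200,90 422,249,160,90 563,120.5,110,90 563,120.5,14,90
```

```text
t 0.10 at [140.8 505.4 226.1] psi 74.4 tilt 0.08 gap 1.00 grip 0.0
282,377,200,90 -> shift [-170.5, -85.8, 26.1] turn -15.6
422,249,160,90 -> shift [-140.0, -128.0, 40.0] turn 0.0
563,120.5,110,90 -> shift [-141.0, -128.5, 50.0] turn 0.0
563,120.5,14,90 -> shift [0.0, 0.0, 96.0] turn 0.0
```

Emit:
carry_out --pt "-24 -12 4" --pt "-58 -29 9" --pt "-94 -47 14" --pt "-132 -66 20" --pt "-170 -86 26" --turn '[-3, -6, -9, -12, -15.6]' --grip 0 --force 15

```text
time: 0.6
position: [0.2824, 0.376, 0.2003]
ee_rot: [-0.002, 1.0, -0.0, -0.0]
wrist_force: [0.5, 0.1, -0.7]
finger_gap: 1.001
grip_force: 0.0
```

Emit:
carry_out --pt "-28 -26 8" --pt "-56 -51 16" --pt "-84 -77 24" --pt "-112 -102 32" --pt "-140 -128 40" --turn '[0, 0, 0, 0, 0]'

```text
time: 1.1
position: [0.4225, 0.2481, 0.1602]
ee_rot: [-0.0, 1.0, 0.0, -0.0]
wrist_force: [0.3, 0.6, -0.6]
finger_gap: 0.997
grip_force: 0.0
```

Emit:
carry_out --pt "-32 -30 10" --pt "-66 -60 22" --pt "-98 -90 34" --pt "-124 -114 44" --pt "-141 -128 50" --turn '[0, 0, 0, 0, 0]'

```text
time: 1.6
position: [0.5638, 0.119, 0.1092]
ee_rot: [0.001, 1.0, -0.0, -0.001]
wrist_force: [-0.3, 0.6, -0.1]
finger_gap: 0.999
grip_force: 0.0
```

```bash
python3 - <<'E'
from h import *
c=imaging.get_calibration("wrist");p,d=imaging.snapshot("wrist")
cv2.imwrite("pics/w1.png",p[...,::-1]);W=cloud(d,c)
t=(abs(W[...,2]-.046)<.006)&(np.hypot(W[...,0]-.563,W[...,1]-.1205)<.045)
print(t.sum(),rect(W[t]) if t.sum()>20 else "")
E
python3 plan.py 563,120.5,14,90
```

```text
4136 c=(563.0,121.3) 58.5x57.8 long axis 49.7 deg
t 1.65 at [565.6 117.5 108.6] psi 89.8 tilt 0.07 gap 1.00 grip 0.0
563,120.5,14,90 -> shift [2.6, 3.0, 94.6] turn -0.2
```

Emit:
carry_out --pt "0 0 15" --pt "0 1 40" --pt "1 1 65" --pt "1 1 85" --pt "1 1 95" --turn '[0, 0, 0, 0, 0]'

```text
time: 2.15
position: [0.5602, 0.1226, 0.0137]
ee_rot: [-0.0, 1.0, -0.0, -0.002]
wrist_force: [1.0, 0.3, -0.3]
finger_gap: 0.999
grip_force: 0.0
```

Emit:
carry_out --pt "0 0 0" --pt "0 0 0" --pt "0 0 0" --pt "0 0 0" --pt "0 0 0" --turn '[0, 0, 0, 0, 0]' --grip 1 --force 15

```text
time: 2.65
position: [0.5622, 0.1223, 0.0166]
ee_rot: [-0.0, 1.0, 0.0, 0.001]
wrist_force: [-0.4, -0.4, 3.7]
finger_gap: 0.621
grip_force: 15.0
```

```bash
python3 plan.py 563,120.5,100,90 453.3,365,100,90 453.3,365,19,90
```

```text
t 2.65 at [562.2 122.3  16.6] psi 90.0 tilt 0.08 gap 0.62 grip 15.0
563,120.5,100,90 -> shift [-0.8, -1.8, -83.4] turn 0.0
453.3,365,100,90 -> shift [109.7, 244.5, -0.0] turn 0.0
453.3,365,19,90 -> shift [0.0, 0.0, 81.0] turn 0.0
```

Emit:
carry_out --pt "0 0 -10" --pt "0 0 -30" --pt "0 0 -55" --pt "0 0 -75" --pt "5 10 -80" --turn '[0, 0, 0, 0, 0]'

```text
time: 3.15
position: [0.5585, 0.1321, 0.0987]
ee_rot: [0.0, 1.0, 0.0, 0.003]
wrist_force: [0.4, 1.1, -0.7]
finger_gap: 0.62
grip_force: 15.0
```

Emit:
carry_out --pt "10 22 0" --pt "24 54 0" --pt "40 90 0" --pt "57 128 0" --pt "73 164 0" --turn '[0, 0, 0, 0, 0]'

```text
time: 3.65
position: [0.4817, 0.2982, 0.0952]
ee_rot: [-0.0, 1.0, -0.0, -0.001]
wrist_force: [-0.3, 0.0, -0.7]
finger_gap: 0.623
grip_force: 15.0
```

Emit:
carry_out --pt "14 31 0" --pt "24 54 0" --pt "30 67 0" --pt "31 70 0" --pt "31 70 0" --turn '[0, 0, 0, 0, 0]'

```text
time: 4.15
position: [0.4524, 0.3662, 0.0955]
ee_rot: [-0.001, 1.0, -0.0, -0.0]
wrist_force: [-0.0, 0.0, -1.4]
finger_gap: 0.626
grip_force: 15.0
```

Emit:
carry_out --pt "0 0 15" --pt "0 0 35" --pt "0 0 55" --pt "0 0 66" --pt "0 0 70" --turn '[0, 0, 0, 0, 0]'

```text
time: 4.65
position: [0.4526, 0.365, 0.0246]
ee_rot: [0.001, 1.0, -0.001, -0.001]
wrist_force: [0.4, 0.5, -0.4]
finger_gap: 0.626
grip_force: 15.0
```

```bash
python3 plan.py 453.3,365,20,90
```

```text
t 4.65 at [452.6 365.   24.6] psi 89.9 tilt 0.12 gap 0.63 grip 15.0
453.3,365,20,90 -> shift [-0.7, -0.0, 4.6] turn -0.1
```

Emit:
carry_out --pt "0 0 2" --pt "0 0 4" --pt "0 0 5" --pt "0 0 6" --pt "0 0 6" --turn '[0, 0, 0, 0, 0]'

```text
time: 5.15
position: [0.453, 0.3666, 0.0206]
ee_rot: [-0.0, 1.0, 0.0, 0.001]
wrist_force: [-0.4, -0.7, 4.1]
finger_gap: 0.625
grip_force: 15.0
```

Emit:
carry_out --pt "0 0 0" --pt "0 0 0" --pt "0 0 0" --pt "0 0 0" --pt "0 0 0" --turn '[0, 0, 0, 0, 0]' --grip 0.2

```text
time: 5.65
position: [0.4526, 0.3664, 0.0197]
ee_rot: [-0.0, 1.0, 0.0, -0.0]
wrist_force: [0.0, 0.7, 0.4]
finger_gap: 0.798
grip_force: 0.0
```

Emit:
carry_out --pt "0 0 -15" --pt "0 0 -40" --pt "0 0 -65" --pt "0 0 -85" --pt "0 0 -90" --turn '[0, 0, 0, 0, 0]'

```text
time: 6.15
position: [0.4537, 0.3671, 0.1121]
ee_rot: [-0.0, 1.0, 0.001, 0.002]
wrist_force: [-0.5, -0.6, -0.0]
finger_gap: 0.797
grip_force: 0.0
```

```bash
cat > seen.py <<'E'
# usage: seen.py name x,y,z,h,r : wrist check of a thing near x,y (mm): top points within h band
import sys
from h import *
c=imaging.get_calibration("wrist");p,d=imaging.snapshot("wrist");cv2.imwrite(f"pics/{sys.argv[1]}.png",p[...,::-1]);W=cloud(d,c)*1000
for a in sys.argv[2:]:
    x,y,z,r=map(float,a.split(","))
    t=(abs(W[...,2]-z)<6)&(np.hypot(W[...,0]-x,W[...,1]-y)<r)
    print(a,t.sum(),"z %.1f"%np.median(W[t][:,2]) if t.sum() else "",rect(W[t]/1000) if t.sum()>20 else "")
E
python3 seen.py w2 453.3,365,50,50; python3 plan.py 560,150,114,90 680.5,-25,100,-5.2 680.5,-25,13,-5.2
```

```text
453.3,365,50,50 4165 z 50.1 c=(453.6,366.8) 58.8x57.4 long axis -87.6 deg
t 6.20 at [453.4 366.9 111.5] psi 90.0 tilt 0.20 gap 0.80 grip 0.0
560,150,114,90 -> shift [-106.5, -217.0, -2.5] turn 0.0
680.5,-25,100,-5.2 -> shift [-120.5, -175.0, 14.0] turn 95.2
680.5,-25,13,-5.2 -> shift [0.0, 0.0, 87.0] turn 0.0
```

```bash
python3 plan.py 560,150,110,52 680.5,-25,105,12 680.5,-25,75,-5.2
```

```text
t 6.20 at [453.4 366.9 111.5] psi 90.0 tilt 0.20 gap 0.80 grip 0.0
560,150,110,52 -> shift [-106.5, -217.0, 1.5] turn 38.0
680.5,-25,105,12 -> shift [-202.7, -63.7, 5.0] turn 40.0
680.5,-25,75,-5.2 -> shift [0.0, 0.0, 30.0] turn 17.2
```

Emit:
carry_out --pt "-21 -43 0" --pt "-42 -87 0" --pt "-64 -130 1" --pt "-85 -174 1" --pt "-106 -217 1" --turn '[7, 15, 23, 30, 38]' --grip 0

```text
time: 6.7
position: [0.5586, 0.1475, 0.1072]
ee_rot: [0.328, 0.945, -0.0, -0.001]
wrist_force: [1.3, -0.2, -0.3]
finger_gap: 1.0
grip_force: 0.0
```

Emit:
carry_out --pt "-45 -14 1" --pt "-92 -29 2" --pt "-136 -43 3" --pt "-175 -55 4" --pt "-203 -64 5" --turn '[8, 16, 24, 32, 40]'

```text
time: 7.2
position: [0.6798, -0.0287, 0.1016]
ee_rot: [0.632, 0.775, -0.001, -0.001]
wrist_force: [0.9, 1.0, 1.0]
finger_gap: 1.002
grip_force: 0.0
```

Emit:
carry_out --pt "0 0 3" --pt "0 0 6" --pt "0 0 10" --pt "0 0 12" --pt "0 0 12" --turn '[6, 12, 17, 17.2, 17.2]'

```text
time: 7.7
position: [0.6786, -0.0258, 0.0902]
ee_rot: [0.738, 0.675, -0.001, -0.001]
wrist_force: [-0.3, -0.6, 1.1]
finger_gap: 1.001
grip_force: 0.0
```

```bash
python3 seen.py w3 681,-53,30,62; python3 plan.py 680.5,-25,14,-5.2
```

```text
681,-53,30,62 3929 z 29.5 c=(679.7,-51.5) 115.8x35.9 long axis 83.3 deg
t 7.75 at [678.9 -25.8  90.7] psi -5.0 tilt 0.09 gap 1.00 grip 0.0
680.5,-25,14,-5.2 -> shift [1.0, 1.5, 76.7] turn 0.2
```

Emit:
carry_out --pt "0 0 15" --pt "0 1 35" --pt "0 1 55" --pt "0 1 70" --pt "0 1 78" --turn '[0, 0, 0, 0, 0]'

```text
time: 8.25
position: [0.6793, -0.0258, 0.0114]
ee_rot: [0.738, 0.675, -0.001, -0.001]
wrist_force: [0.2, -0.0, -0.7]
finger_gap: 1.0
grip_force: 0.0
```

Emit:
carry_out --pt "0 0 0" --pt "0 0 0" --pt "0 0 0" --pt "0 0 0" --pt "0 0 0" --turn '[0, 0, 0, 0, 0]' --grip 1 --force 25

```text
time: 8.75
position: [0.6807, -0.0261, 0.0144]
ee_rot: [0.738, 0.675, 0.0, 0.0]
wrist_force: [0.1, 0.1, 0.8]
finger_gap: 0.615
grip_force: 0.0
```

Emit:
carry_out --pt "0 0 0" --pt "0 0 0" --pt "0 0 -5" --pt "0 0 -15" --pt "0 0 -30" --turn '[0, 0, 0, 0, 0]'

```text
time: 9.25
position: [0.6797, -0.026, 0.0437]
ee_rot: [0.738, 0.674, -0.001, -0.001]
wrist_force: [-0.3, -0.4, -2.5]
finger_gap: 0.393
grip_force: 24.8
```

```bash
python3 plan.py 610,110,110,-45 520,285,100,-86 520,285,60,-88.8
```

```text
t 9.25 at [679.7 -26.   43.7] psi -5.2 tilt 0.12 gap 0.39 grip 24.8
610,110,110,-45 -> shift [129.1, -81.6, -66.3] turn 39.8
520,285,100,-86 -> shift [60.1, -187.4, 10.0] turn 41.0
520,285,60,-88.8 -> shift [0.0, 0.0, 40.0] turn 2.8
```

```bash
python3 plan.py 610,110,110,-45 511.5,289.3,100,-84 511.5,289.3,30,-88.8
```

```text
t 9.25 at [679.7 -26.   43.7] psi -5.2 tilt 0.12 gap 0.39 grip 24.8
610,110,110,-45 -> shift [129.1, -81.6, -66.3] turn 39.8
511.5,289.3,100,-84 -> shift [57.1, -196.4, 10.0] turn 39.0
511.5,289.3,30,-88.8 -> shift [0.0, 0.0, 70.0] turn 4.8
```

Emit:
carry_out --pt "15 -9 -25" --pt "40 -25 -50" --pt "68 -43 -64" --pt "98 -62 -66" --pt "129 -82 -66" --turn '[6, 14, 22, 30, 39.8]'

```text
time: 9.75
position: [0.6105, 0.1108, 0.1123]
ee_rot: [0.921, 0.39, 0.002, 0.001]
wrist_force: [0.1, 0.3, -2.4]
finger_gap: 0.393
grip_force: 24.8
```

Emit:
carry_out --pt "13 -45 2" --pt "27 -91 4" --pt "39 -135 6" --pt "50 -172 8" --pt "57 -196 10" --turn '[8, 16, 24, 32, 39]'

```text
time: 10.25
position: [0.5067, 0.2891, 0.1012]
ee_rot: [0.998, 0.061, 0.001, -0.001]
wrist_force: [0.3, 0.2, -1.1]
finger_gap: 0.39
grip_force: 24.8
```

Emit:
carry_out --pt "0 0 0" --pt "0 0 15" --pt "0 0 35" --pt "0 0 52" --pt "0 0 60" --turn '[3, 4.8, 4.8, 4.8, 4.8]'

```text
time: 10.75
position: [0.5078, 0.2865, 0.0395]
ee_rot: [1.0, 0.021, -0.0, 0.0]
wrist_force: [-0.9, 0.1, -2.4]
finger_gap: 0.388
grip_force: 24.8
```

```bash
python3 seen.py w4 511.5,289.3,56,70; python3 plan.py 511.5,289.3,17,-88.8
```

```text
511.5,289.3,56,70 6434 z 54.2 c=(521.7,285.1) 116.8x63.6 long axis -17.6 deg
t 10.80 at [507.5 286.3  38.7] psi -87.6 tilt 0.11 gap 0.39 grip 24.8
511.5,289.3,17,-88.8 -> shift [4.1, -2.8, 21.7] turn 1.2
```

Emit:
carry_out --pt "2 -1 2" --pt "4 -3 8" --pt "4 -3 14" --pt "4 -3 18" --pt "4 -3 20" --turn '[1, 1, 1, 1, 1]'

```text
time: 11.3
position: [0.5118, 0.2896, 0.0192]
ee_rot: [1.0, 0.013, -0.0, 0.0]
wrist_force: [0.0, -0.1, -1.6]
finger_gap: 0.389
grip_force: 24.8
```

Emit:
carry_out --pt "0 0 1" --pt "0 0 1" --pt "0 0 2" --pt "0 0 2" --pt "0 0 2" --turn '[0, 0, 0, 0, 0]'

```text
time: 11.8
position: [0.5119, 0.2896, 0.019]
ee_rot: [1.0, 0.012, 0.0, -0.0]
wrist_force: [-3.8, -2.6, 9.5]
finger_gap: 0.387
grip_force: 24.9
```

Emit:
carry_out --pt "0 0 0" --pt "0 0 0" --pt "0 0 0" --pt "0 0 0" --pt "0 0 0" --turn '[0, 0, 0, 0, 0]' --grip 0.5

```text
time: 12.3
position: [0.5121, 0.2898, 0.0176]
ee_rot: [1.0, 0.012, -0.0, -0.0]
wrist_force: [0.5, 1.5, 0.6]
finger_gap: 0.499
grip_force: 0.0
```

Emit:
carry_out --pt "0 0 -10" --pt "0 0 -30" --pt "0 0 -55" --pt "0 0 -75" --pt "0 0 -90" --turn '[0, 0, 0, 0, 0]'

```text
time: 12.8
position: [0.5126, 0.29, 0.1101]
ee_rot: [1.0, 0.013, 0.001, -0.0]
wrist_force: [-0.0, -0.7, 0.5]
finger_gap: 0.504
grip_force: 0.0
```

```bash
python3 seen.py w5 517,289,34,100; python3 plan.py 475,200,108,-82 439.5,125.4,100,-75.8
```

```text
517,289,34,100 4044 z 33.4 c=(516.1,289.0) 158.0x111.3 long axis -31.9 deg
t 12.85 at [513.7 290.5 112.3] psi -88.6 tilt 0.35 gap 0.50 grip 0.0
475,200,108,-82 -> shift [-41.0, 89.5, 4.3] turn -6.6
439.5,125.4,100,-75.8 -> shift [-45.5, 68.9, 8.0] turn -6.2
```

View pics/w5.png

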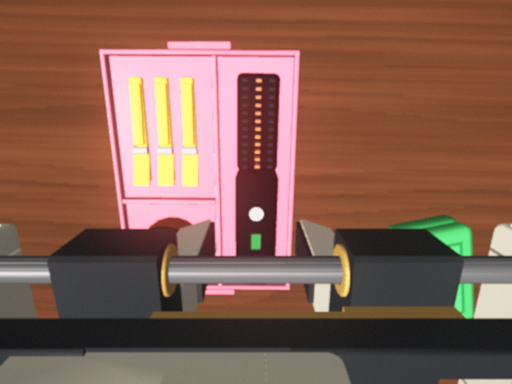

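```bash
python3 plan.py 439.5,125.4,100,-75.8
```

```text
t 12.85 at [513.7 290.5 112.3] psi -88.6 tilt 0.35 gap 0.50 grip 0.0
439.5,125.4,100,-75.8 -> shift [-78.4, 163.2, 12.3] turn -12.8
```

Emit:
carry_out --pt "-12 25 0" --pt "-32 66 3" --pt "-54 112 7" --pt "-70 145 10" --pt "-78 162 12" --turn '[-2, -5, -8, -11, -12.8]' --grip 0

```text
time: 13.35
position: [0.4362, 0.1237, 0.0956]
ee_rot: [0.992, 0.124, -0.001, 0.0]
wrist_force: [-0.1, 0.3, 1.1]
finger_gap: 0.888
grip_force: 0.0
```

```bash
python3 seen.py w6 439.5,125.4,38,70; python3 plan.py 439.5,125.4,14,-75.8
```

```text
439.5,125.4,38,70 9053 z 38.0 c=(439.6,125.3) 93.3x59.9 long axis 13.9 deg
t 13.40 at [435.5 122.6  95.3] psi -75.7 tilt 0.17 gap 0.93 grip 0.0
439.5,125.4,14,-75.8 -> shift [4.5, -1.8, 81.3] turn 0.1
```

Emit:
carry_out --pt "2 -1 10" --pt "4 -2 35" --pt "4 -2 60" --pt "4 -2 77" --pt "4 -2 83" --turn '[0, 0, 0, 0, 0]'

```text
time: 13.9
position: [0.4411, 0.1297, 0.0107]
ee_rot: [0.992, 0.124, -0.001, -0.0]
wrist_force: [0.6, -0.3, -0.7]
finger_gap: 1.0
grip_force: 0.0
```

Emit:
carry_out --pt "0 0 0" --pt "0 0 0" --pt "0 0 0" --pt "0 0 0" --pt "0 0 0" --turn '[0, 0, 0, 0, 0]' --grip 1 --force 20

```text
time: 14.4
position: [0.4422, 0.1287, 0.0134]
ee_rot: [0.992, 0.124, 0.001, 0.0]
wrist_force: [-0.0, -1.0, 3.3]
finger_gap: 0.653
grip_force: 20.0
```

Emit:
carry_out --pt "0 0 0" --pt "0 0 -15" --pt "0 0 -40" --pt "0 0 -65" --pt "0 0 -85" --turn '[0, 0, 0, 0, 0]'

```text
time: 14.9
position: [0.4414, 0.1288, 0.0988]
ee_rot: [0.992, 0.124, 0.0, -0.0]
wrist_force: [0.7, 0.1, -1.5]
finger_gap: 0.652
grip_force: 20.0
```

```bash
python3 plan.py 450,-80,100,-80 423.1,-286.7,98,-83.9 423.1,-286.7,40,-83.9
```

```text
t 14.90 at [441.4 128.8  98.8] psi -75.8 tilt 0.02 gap 0.65 grip 20.0
450,-80,100,-80 -> shift [-43.0, 204.5, -1.2] turn 4.2
423.1,-286.7,98,-83.9 -> shift [-62.4, 198.9, 2.0] turn 3.9
423.1,-286.7,40,-83.9 -> shift [0.0, 0.0, 58.0] turn 0.0
```

Emit:
carry_out --pt "-6 27 0" --pt "-15 70 0" --pt "-24 115 0" --pt "-34 161 0" --pt "-43 205 0" --turn '[1, 2, 3, 4, 4.2]'

```text
time: 15.4
position: [0.4497, -0.0822, 0.0976]
ee_rot: [0.996, 0.087, -0.0, -0.0]
wrist_force: [0.5, 0.5, -0.2]
finger_gap: 0.651
grip_force: 20.0
```

Emit:
carry_out --pt "-14 44 0" --pt "-28 90 0" --pt "-42 134 0" --pt "-54 172 0" --pt "-62 199 0" --turn '[1, 2, 3, 3.9, 3.9]'

```text
time: 15.9
position: [0.423, -0.2898, 0.0975]
ee_rot: [0.999, 0.052, -0.0, -0.0]
wrist_force: [0.7, -0.1, -2.1]
finger_gap: 0.651
grip_force: 20.0
```

Emit:
carry_out --pt "0 0 0" --pt "0 0 12" --pt "0 0 32" --pt "0 0 48" --pt "0 0 55" --turn '[0, 0, 0, 0, 0]'

```text
time: 16.4
position: [0.423, -0.2848, 0.0406]
ee_rot: [0.999, 0.054, -0.001, -0.002]
wrist_force: [0.5, -0.5, -1.7]
finger_gap: 0.655
grip_force: 20.0
```

```bash
python3 seen.py w7 423,-286.7,67,62; python3 plan.py 423.1,-286.7,18,-83.9
```

```text
423,-286.7,67,62 14080 z 65.0 c=(427.7,-284.7) 94.7x77.5 long axis -83.5 deg
t 16.45 at [ 422.9 -284.9   40.3] psi -83.8 tilt 0.27 gap 0.65 grip 20.0
423.1,-286.7,18,-83.9 -> shift [-0.0, 1.8, 22.3] turn 0.1
```

View pics/w7.png

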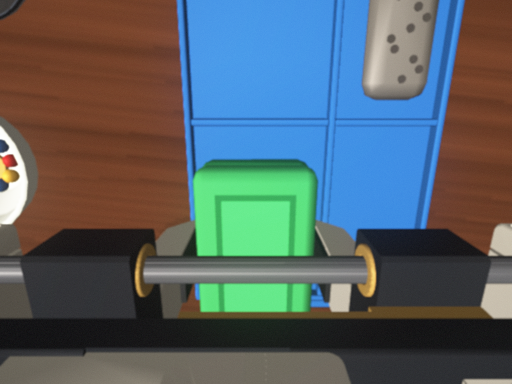

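The box sits lined up over the soap bay (green at (255,235), rib at column 332).

Emit:
carry_out --pt "0 1 4" --pt "0 1 10" --pt "0 1 15" --pt "0 1 19" --pt "0 1 20" --turn '[0, 0, 0, 0, 0]'

```text
time: 16.95
position: [0.4238, -0.2881, 0.0223]
ee_rot: [0.999, 0.053, -0.0, -0.0]
wrist_force: [0.4, -0.0, -1.3]
finger_gap: 0.651
grip_force: 20.0
```

Emit:
carry_out --pt "0 0 1" --pt "0 0 2" --pt "0 0 3" --pt "0 0 3" --pt "0 0 3" --turn '[0, 0, 0, 0, 0]'

```text
time: 17.45
position: [0.424, -0.2883, 0.0197]
ee_rot: [0.999, 0.053, 0.0, -0.0]
wrist_force: [0.4, -0.1, -1.7]
finger_gap: 0.651
grip_force: 20.0
```

No contact yet; lower a little further.

Emit:
carry_out --pt "0 0 1" --pt "0 0 1" --pt "0 0 2" --pt "0 0 2" --pt "0 0 2" --turn '[0, 0, 0, 0, 0]'

```text
time: 17.95
position: [0.424, -0.2883, 0.0177]
ee_rot: [0.999, 0.054, 0.0, -0.0]
wrist_force: [-0.3, -0.4, -0.8]
finger_gap: 0.652
grip_force: 20.0
```

Emit:
carry_out --pt "0 0 1" --pt "0 0 1" --pt "0 0 1" --pt "0 0 1" --pt "0 0 1" --turn '[0, 0, 0, 0, 0]'

```text
time: 18.45
position: [0.424, -0.2883, 0.0174]
ee_rot: [0.999, 0.054, 0.0, 0.0]
wrist_force: [-1.4, 1.8, 6.2]
finger_gap: 0.651
grip_force: 20.0
```

Emit:
carry_out --pt "0 0 0" --pt "0 0 0" --pt "0 0 0" --pt "0 0 0" --pt "0 0 0" --turn '[0, 0, 0, 0, 0]' --grip 0.2

```text
time: 18.95
position: [0.424, -0.2882, 0.0166]
ee_rot: [0.999, 0.054, -0.0, -0.0]
wrist_force: [0.5, -0.7, -0.0]
finger_gap: 0.802
grip_force: 0.0
```

Emit:
carry_out --pt "0 0 -10" --pt "0 0 -30" --pt "0 0 -55" --pt "0 0 -75" --pt "0 0 -90" --turn '[0, 0, 0, 0, 0]'

```text
time: 19.45
position: [0.4244, -0.2886, 0.1089]
ee_rot: [0.999, 0.053, 0.001, 0.001]
wrist_force: [-0.7, 0.6, -0.4]
finger_gap: 0.8
grip_force: 0.0
```

```bash
python3 seen.py w8 423,-286.7,42,62; python3 plan.py 487,-145,105,-45 551.1,-3.1,96,-7
```

```text
423,-286.7,42,62 8209 z 42.0 c=(420.7,-289.1) 92.9x59.9 long axis 6.2 deg
t 19.50 at [ 425.3 -289.4  110.8] psi -83.9 tilt 0.32 gap 0.80 grip 0.0
487,-145,105,-45 -> shift [76.8, -137.0, 5.8] turn -38.9
551.1,-3.1,96,-7 -> shift [145.7, -55.0, 9.0] turn -38.0
```

Emit:
carry_out --pt "12 -21 0" --pt "28 -50 1" --pt "45 -80 3" --pt "61 -109 4" --pt "77 -137 5" --turn '[-7, -15, -23, -31, -38.9]' --grip 0

```text
time: 20.0
position: [0.4861, -0.1425, 0.1017]
ee_rot: [0.923, 0.386, 0.0, -0.0]
wrist_force: [0.7, 0.3, 0.0]
finger_gap: 0.997
grip_force: 0.0
```

Emit:
carry_out --pt "35 -13 2" --pt "72 -27 4" --pt "105 -39 6" --pt "130 -49 8" --pt "146 -55 9" --turn '[-8, -16, -24, -32, -38]'

```text
time: 20.5
position: [0.5505, 0.0005, 0.0925]
ee_rot: [0.746, 0.665, 0.0, -0.0]
wrist_force: [-0.0, 0.1, 0.6]
finger_gap: 1.0
grip_force: 0.0
```

```bash
python3 seen.py w9 551,-3,34,55; python3 plan.py 551.1,-3.1,15,-7
```

```text
551,-3,34,55 5481 z 33.8 c=(551.1,-1.8) 88.4x39.9 long axis 83.5 deg
t 20.55 at [551.1   1.9  92.4] psi -6.3 tilt 0.07 gap 1.00 grip 0.0
551.1,-3.1,15,-7 -> shift [-5.0, 0.5, 77.4] turn 0.7
```

Emit:
carry_out --pt "-2 0 10" --pt "-4 0 32" --pt "-4 0 55" --pt "-4 0 71" --pt "-4 0 77" --turn '[0, 0, 0, 0, 0]'

```text
time: 21.05
position: [0.5479, -0.0067, 0.0136]
ee_rot: [0.75, 0.662, -0.001, -0.001]
wrist_force: [1.0, 0.5, 0.4]
finger_gap: 0.998
grip_force: 0.0
```

Emit:
carry_out --pt "0 0 0" --pt "0 0 0" --pt "0 0 0" --pt "0 0 0" --pt "0 0 0" --turn '[0, 0, 0, 0, 0]' --grip 1 --force 15

```text
time: 21.55
position: [0.55, -0.0057, 0.0163]
ee_rot: [0.749, 0.663, 0.0, 0.0]
wrist_force: [0.6, 0.0, -0.0]
finger_gap: 0.614
grip_force: 0.0
```

Emit:
carry_out --pt "0 0 0" --pt "0 0 0" --pt "0 0 0" --pt "0 0 0" --pt "0 0 0" --turn '[0, 0, 0, 0, 0]'

```text
time: 22.05
position: [0.5498, -0.0056, 0.0159]
ee_rot: [0.749, 0.663, 0.0, 0.0]
wrist_force: [-0.3, 0.3, 2.9]
finger_gap: 0.43
grip_force: 15.0
```

Emit:
carry_out --pt "0 0 -10" --pt "0 0 -30" --pt "0 0 -50" --pt "0 0 -75" --pt "0 0 -95" --turn '[0, 0, 0, 0, 0]'

```text
time: 22.55
position: [0.5497, -0.0057, 0.1125]
ee_rot: [0.749, 0.663, 0.0, 0.0]
wrist_force: [0.5, -0.4, -1.0]
finger_gap: 0.433
grip_force: 15.0
```

```bash
python3 plan.py 500,-180,110,-46 431.3,-363.2,105,-83.9
```

```text
t 22.55 at [549.7  -5.7 112.5] psi -7.0 tilt 0.04 gap 0.43 grip 15.0
500,-180,110,-46 -> shift [-179.1, -28.2, 2.5] turn 39.0
431.3,-363.2,105,-83.9 -> shift [-176.7, 84.1, 5.0] turn 37.9
```

Emit:
carry_out --pt "-24 -4 0" --pt "-62 -10 0" --pt "-100 -16 1" --pt "-140 -22 2" --pt "-179 -28 2" --turn '[6, 14, 22, 30, 39]'

```text
time: 23.05
position: [0.4994, -0.1812, 0.1092]
ee_rot: [0.927, 0.376, -0.0, -0.0]
wrist_force: [0.8, -0.5, -1.0]
finger_gap: 0.433
grip_force: 15.0
```

Emit:
carry_out --pt "-42 19 1" --pt "-85 39 2" --pt "-125 58 3" --pt "-158 73 5" --pt "-180 83 5" --turn '[8, 16, 24, 32, 38]'

```text
time: 23.55
position: [0.4283, -0.3676, 0.1039]
ee_rot: [0.999, 0.052, -0.0, 0.0]
wrist_force: [1.5, 0.1, -1.0]
finger_gap: 0.432
grip_force: 15.0
```

Emit:
carry_out --pt "0 0 0" --pt "0 0 12" --pt "0 0 32" --pt "0 0 50" --pt "0 0 62" --turn '[0, 0, 0, 0, 0]'

```text
time: 24.05
position: [0.4297, -0.363, 0.0399]
ee_rot: [0.998, 0.058, -0.001, -0.001]
wrist_force: [-0.6, 0.2, -0.0]
finger_gap: 0.436
grip_force: 15.0
```

```bash
python3 seen.py w10 423,-286.7,42,62; python3 plan.py 428,-364.7,20,-83.9
```

```text
423,-286.7,42,62 8179 z 41.9 c=(447.5,-296.0) 83.1x49.6 long axis -76.1 deg
t 24.10 at [ 429.1 -362.6   38.4] psi -83.4 tilt 0.30 gap 0.43 grip 15.0
428,-364.7,20,-83.9 -> shift [-1.3, 1.9, 18.4] turn 0.5
```

View pics/w10.png

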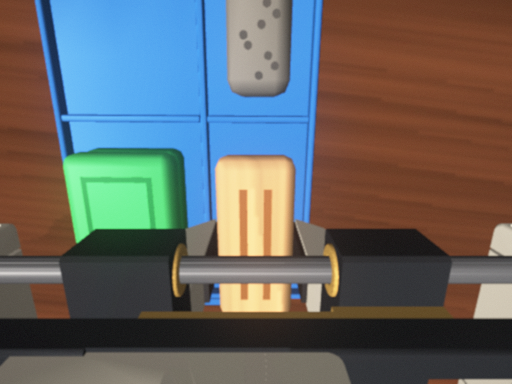

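The brush (255,220) is centred over the narrow bay, and the finger at column 200 clears the soap box, which ends at column 187.

Emit:
carry_out --pt "-1 2 3" --pt "-1 2 8" --pt "-1 2 13" --pt "-1 2 16" --pt "-1 2 17" --turn '[0, 0, 0, 0, 0]'

```text
time: 24.6
position: [0.4289, -0.3672, 0.0245]
ee_rot: [0.998, 0.056, -0.0, -0.0]
wrist_force: [-0.6, -0.5, -0.7]
finger_gap: 0.432
grip_force: 15.0
```

Emit:
carry_out --pt "0 0 1" --pt "0 0 1" --pt "0 0 2" --pt "0 0 2" --pt "0 0 2" --turn '[0, 0, 0, 0, 0]'

```text
time: 25.1
position: [0.429, -0.3673, 0.0227]
ee_rot: [0.998, 0.056, 0.0, -0.0]
wrist_force: [0.3, 0.2, -0.8]
finger_gap: 0.436
grip_force: 15.0
```

Held with tips about 16 above the underside, so contact is due near 20.

Emit:
carry_out --pt "0 0 1" --pt "0 0 2" --pt "0 0 2" --pt "0 0 2" --pt "0 0 2" --turn '[0, 0, 0, 0, 0]'

```text
time: 25.6
position: [0.429, -0.3673, 0.0207]
ee_rot: [0.998, 0.056, 0.0, -0.0]
wrist_force: [-0.6, 0.7, -0.6]
finger_gap: 0.431
grip_force: 15.0
```

Emit:
carry_out --pt "0 0 1" --pt "0 0 1" --pt "0 0 1" --pt "0 0 1" --pt "0 0 1" --turn '[0, 0, 0, 0, 0]'

```text
time: 26.1
position: [0.4291, -0.3674, 0.0199]
ee_rot: [0.998, 0.056, 0.0, 0.0]
wrist_force: [0.1, 0.6, 3.3]
finger_gap: 0.432
grip_force: 15.0
```

Emit:
carry_out --pt "0 0 0" --pt "0 0 0" --pt "0 0 0" --pt "0 0 0" --pt "0 0 0" --turn '[0, 0, 0, 0, 0]' --grip 0.49

```text
time: 26.6
position: [0.429, -0.3673, 0.0196]
ee_rot: [0.998, 0.056, -0.0, -0.0]
wrist_force: [0.0, -0.2, -0.6]
finger_gap: 0.507
grip_force: 0.0
```

Emit:
carry_out --pt "0 0 -10" --pt "0 0 -30" --pt "0 0 -55" --pt "0 0 -75" --pt "0 0 -90" --turn '[0, 0, 0, 0, 0]'

```text
time: 27.1
position: [0.4294, -0.3677, 0.112]
ee_rot: [0.998, 0.056, 0.001, 0.001]
wrist_force: [0.3, -0.0, -0.7]
finger_gap: 0.508
grip_force: 0.0
```

```bash
python3 seen.py w11 431,-364,38,52; python3 plan.py 434,-180,110,-84 438.2,5.3,110,-84
```

```text
431,-364,38,52 5557 z 37.8 c=(429.8,-349.9) 89.6x75.6 long axis 6.5 deg
t 27.15 at [ 430.2 -368.6  114.1] psi -83.6 tilt 0.34 gap 0.51 grip 0.0
434,-180,110,-84 -> shift [24.9, -187.0, 4.1] turn 0.4
438.2,5.3,110,-84 -> shift [23.5, -183.8, -0.0] turn 0.0
```

Emit:
carry_out --pt "3 -24 0" --pt "9 -65 1" --pt "14 -105 2" --pt "20 -147 3" --pt "25 -187 3" --turn '[0, 0, 0, 0, 0]' --grip 0.15

```text
time: 27.65
position: [0.4325, -0.177, 0.1067]
ee_rot: [0.998, 0.056, 0.0, -0.0]
wrist_force: [0.7, -0.2, 0.0]
finger_gap: 0.843
grip_force: 0.0
```

Emit:
carry_out --pt "5 -42 0" --pt "11 -85 0" --pt "16 -128 0" --pt "20 -162 0" --pt "23 -184 0" --turn '[0, 0, 0, 0, 0]'

```text
time: 28.15
position: [0.4346, 0.009, 0.1069]
ee_rot: [0.998, 0.057, 0.0, -0.0]
wrist_force: [0.3, -0.2, -0.7]
finger_gap: 0.85
grip_force: 0.0
```

```bash
python3 seen.py w12 438.2,5.3,50,45; python3 plan.py 438.2,5.3,15,-84
```

```text
438.2,5.3,50,45 3834 z 50.1 c=(438.4,4.6) 54.8x54.2 long axis -57.2 deg
t 28.20 at [434.5  10.8 106.9] psi -83.4 tilt 0.08 gap 0.85 grip 0.0
438.2,5.3,15,-84 -> shift [3.1, 5.9, 91.9] turn 0.6
```

View pics/w12.png

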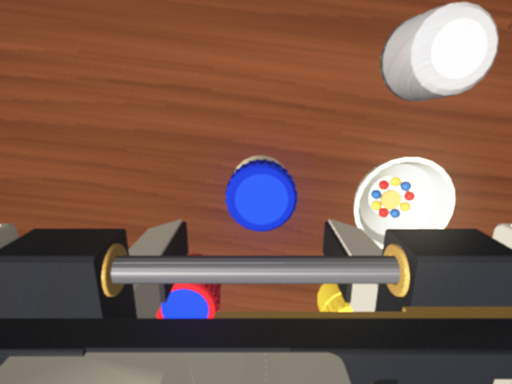

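The blue jar (260,195) with its cream body is between the fingers, and the bowl at (403,200) is clear of the right one.

Emit:
carry_out --pt "2 2 5" --pt "4 4 30" --pt "4 4 60" --pt "4 4 82" --pt "4 4 92" --turn '[0, 0, 0, 0, 0]'

```text
time: 28.7
position: [0.4386, 0.0021, 0.0128]
ee_rot: [0.998, 0.055, -0.001, -0.0]
wrist_force: [-0.5, 0.5, 1.0]
finger_gap: 0.848
grip_force: 0.0
```

Emit:
carry_out --pt "0 0 0" --pt "0 0 0" --pt "0 0 0" --pt "0 0 0" --pt "0 0 0" --turn '[0, 0, 0, 0, 0]' --grip 1 --force 15

```text
time: 29.2
position: [0.4403, 0.003, 0.0156]
ee_rot: [0.998, 0.056, 0.001, 0.0]
wrist_force: [-0.6, -0.9, 5.4]
finger_gap: 0.584
grip_force: 15.0
```

Emit:
carry_out --pt "0 0 0" --pt "0 0 -15" --pt "0 0 -40" --pt "0 0 -70" --pt "0 0 -90" --turn '[0, 0, 0, 0, 0]'

```text
time: 29.7
position: [0.4399, 0.0033, 0.1065]
ee_rot: [0.998, 0.056, 0.001, 0.0]
wrist_force: [0.8, -0.3, -1.1]
finger_gap: 0.579
grip_force: 15.0
```

```bash
python3 plan.py 480,-130,110,-84 528.5,-275.8,110,-84
```

```text
t 29.70 at [439.9   3.3 106.5] psi -83.5 tilt 0.09 gap 0.58 grip 15.0
480,-130,110,-84 -> shift [24.9, 136.9, -3.5] turn 0.5
528.5,-275.8,110,-84 -> shift [33.0, 150.1, -0.0] turn 0.0
```

Emit:
carry_out --pt "4 20 0" --pt "9 48 -1" --pt "14 77 -2" --pt "20 107 -3" --pt "25 137 -3" --turn '[0, 0, 0, 0, 0]'

```text
time: 30.2
position: [0.48, -0.1311, 0.108]
ee_rot: [0.998, 0.056, 0.0, -0.0]
wrist_force: [0.7, 0.7, -1.0]
finger_gap: 0.582
grip_force: 15.0
```

Emit:
carry_out --pt "7 32 0" --pt "16 70 0" --pt "24 107 0" --pt "30 135 0" --pt "34 150 0" --turn '[0, 0, 0, 0, 0]'

```text
time: 30.7
position: [0.5306, -0.2777, 0.1075]
ee_rot: [0.998, 0.055, 0.0, 0.0]
wrist_force: [1.1, 0.2, -0.4]
finger_gap: 0.585
grip_force: 15.0
```

Emit:
carry_out --pt "0 0 0" --pt "0 0 12" --pt "0 0 35" --pt "0 0 55" --pt "0 0 68" --turn '[0, 0, 0, 0, 0]'

```text
time: 31.2
position: [0.5291, -0.2732, 0.0375]
ee_rot: [0.998, 0.057, -0.001, -0.001]
wrist_force: [-0.6, 0.4, -0.2]
finger_gap: 0.58
grip_force: 15.0
```

```bash
python3 plan.py 529.5,-275.8,19,-84
```

```text
t 31.20 at [ 529.1 -273.2   37.5] psi -83.5 tilt 0.21 gap 0.58 grip 15.0
529.5,-275.8,19,-84 -> shift [0.1, 2.6, 18.5] turn 0.5
```

Emit:
carry_out --pt "0 0 4" --pt "0 0 9" --pt "0 0 14" --pt "0 0 18" --pt "0 0 18" --turn '[0, 0, 0, 0, 0]'

```text
time: 31.7
position: [0.5302, -0.2753, 0.0215]
ee_rot: [0.998, 0.056, -0.0, -0.0]
wrist_force: [0.5, 0.9, -0.5]
finger_gap: 0.586
grip_force: 15.0
```

Emit:
carry_out --pt "0 0 1" --pt "0 0 1" --pt "0 0 2" --pt "0 0 2" --pt "0 0 2" --turn '[0, 0, 0, 0, 0]'

```text
time: 32.2
position: [0.5303, -0.2754, 0.0198]
ee_rot: [0.998, 0.056, 0.0, -0.0]
wrist_force: [0.3, 0.0, -1.0]
finger_gap: 0.579
grip_force: 15.0
```

Emit:
carry_out --pt "0 0 1" --pt "0 0 1" --pt "0 0 1" --pt "0 0 1" --pt "0 0 1" --turn '[0, 0, 0, 0, 0]'

```text
time: 32.7
position: [0.5304, -0.2754, 0.0196]
ee_rot: [0.998, 0.056, 0.0, 0.0]
wrist_force: [-2.3, 0.4, 5.8]
finger_gap: 0.581
grip_force: 15.0
```

Contact. Release, rise, then move back out of the top camera's view to check.

Emit:
carry_out --pt "0 0 0" --pt "0 0 0" --pt "0 0 0" --pt "0 0 0" --pt "0 0 0" --turn '[0, 0, 0, 0, 0]' --grip 0.3

```text
time: 33.2
position: [0.5303, -0.2753, 0.0185]
ee_rot: [0.998, 0.056, -0.0, -0.0]
wrist_force: [0.4, -0.2, -0.4]
finger_gap: 0.699
grip_force: 0.0
```

Emit:
carry_out --pt "0 0 -10" --pt "0 0 -35" --pt "0 0 -70" --pt "0 0 -110" --pt "0 0 -150" --turn '[0, 0, 0, 0, 0]'

```text
time: 33.7
position: [0.5301, -0.2752, 0.1708]
ee_rot: [0.998, 0.056, 0.0, -0.0]
wrist_force: [0.6, -0.6, -1.1]
finger_gap: 0.701
grip_force: 0.0
```

Emit:
carry_out --pt "-15 -30 0" --pt "-35 -70 0" --pt "-60 -110 0" --pt "-80 -150 0" --pt "-95 -180 0" --turn '[0, 0, 0, 0, 0]'

```text
time: 34.2
position: [0.4139, -0.1052, 0.1694]
ee_rot: [0.998, 0.056, 0.0, -0.0]
wrist_force: [0.2, 0.4, -0.5]
finger_gap: 0.704
grip_force: 0.0
```

Run:
```python
from h import *
c=imaging.get_calibration("top");p,d=imaging.snapshot("top");W=cloud(d,c)*1000
cv2.imwrite("pics/end.png",p[...,::-1])
for n,(tx,ty,yaw),(bx,by),z,r in[("soap",(470.4,-314.8,6.1),(-44,33),42,60),("jelly",(470.4,-314.8,6.1),(62,33),54,40),("brush",(470.4,-314.8,6.1),(-44,-44),38,60),("comb",(516,333.4,1.2),(0,-44),34,100),("pomade",(516,333.4,1.2),(-62,33),50,45),("bowl",(441.2,-112.1,0),(0,0),34,48),("cap",(556.1,-110.5,0),(0,0),50,40)]:
    a=np.radians(yaw);dx,dy=W[...,0]-tx,W[...,1]-ty
    L=np.stack([dx*np.cos(a)+dy*np.sin(a)-bx,-dx*np.sin(a)+dy*np.cos(a)-by],-1)
    hw=32 if n in("brush","comb") else 45
    t=(abs(W[...,2]-z)<6)&(np.hypot(L[...,0],L[...,1])<r)&(abs(L[...,1])<hw)
    print(n,t.sum(),"z %.1f"%np.median(W[t][:,2]),"bay offset",rect(L[t]/1000))
```

```text
soap 2 z 40.8 bay offset c=(-46.2,-28.2) 5.2x0.0 long axis -35.9 deg
jelly 67 z 53.6 bay offset c=(18.3,-10.2) 42.8x12.6 long axis 60.4 deg
brush 453 z 37.8 bay offset c=(0.2,-5.0) 91.0x38.0 long axis -3.2 deg
comb 720 z 32.5 bay offset c=(-0.8,-2.0) 175.1x35.6 long axis -1.6 deg
pomade 515 z 49.4 bay offset c=(1.2,0.2) 56.8x56.3 long axis 10.3 deg
bowl 0 z nan bay offset c=(0.0,0.0) 0.0x0.0 long axis 0.0 deg
cap 109 z 49.4 bay offset c=(10.1,16.6) 52.7x18.1 long axis -30.1 deg
  return _methods._mean(a, axis=axis, dtype=dtype,
  ret = ret.dtype.type(ret / rcount)
```

View pics/end.png

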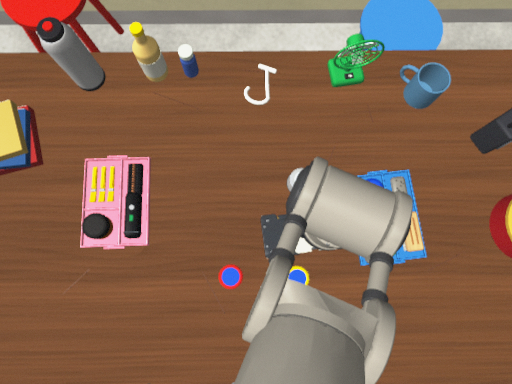

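The pink tray and brush are right (brush 5 mm off at most); the arm hides the rest, so move it further to the left.

Emit:
carry_out --pt "3 -25 0" --pt "8 -70 0" --pt "13 -115 0" --pt "18 -160 0" --pt "22 -195 0" --turn '[0, 0, 0, 0, 0]'

```text
time: 34.75
position: [0.4157, 0.0912, 0.1696]
ee_rot: [0.998, 0.056, 0.001, -0.0]
wrist_force: [1.1, -0.2, 0.1]
finger_gap: 0.699
grip_force: 0.0
```

Emit:
carry_out --pt "0 -30 0" --pt "0 -60 0" --pt "0 -85 0" --pt "0 -100 0" --pt "0 -100 0" --turn '[0, 0, 0, 0, 0]'

```text
time: 35.25
position: [0.4045, 0.1899, 0.1693]
ee_rot: [0.998, 0.057, 0.001, -0.0]
wrist_force: [0.4, -0.7, -0.0]
finger_gap: 0.697
grip_force: 0.0
```

Run:
```python
from h import *
c=imaging.get_calibration("top");p,d=imaging.snapshot("top");W=cloud(d,c)*1000
cv2.imwrite("pics/end2.png",p[...,::-1])
for n,(tx,ty,yaw),(bx,by),z,r in[("soap",(470.4,-314.8,6.1),(-44,33),42,60),("jelly",(470.4,-314.8,6.1),(62,33),54,40),("bowl",(441.2,-112.1,0),(0,0),34,48),("cap",(556.1,-110.5,0),(0,0),50,40)]:
    a=np.radians(yaw);dx,dy=W[...,0]-tx,W[...,1]-ty
    L=np.stack([dx*np.cos(a)+dy*np.sin(a)-bx,-dx*np.sin(a)+dy*np.cos(a)-by],-1)
    t=(abs(W[...,2]-z)<6)&(np.hypot(L[...,0],L[...,1])<r)&(abs(L[...,1])<(38 if n=="soap" else 45))
    print(n,t.sum(),"z %.1f"%np.median(W[t][:,2]),"offset",rect(L[t]/1000) if t.sum() else "")
```

```text
soap 1031 z 41.8 offset c=(-2.3,-1.4) 94.8x60.6 long axis 0.3 deg
jelly 419 z 53.9 offset c=(0.1,1.0) 53.1x52.8 long axis 82.6 deg
bowl 241 z 33.1 offset c=(0.0,0.1) 78.9x78.7 long axis -46.5 deg
cap 454 z 49.3 offset c=(-0.1,-0.1) 57.4x55.4 long axis -62.9 deg
```

View pics/end2.png

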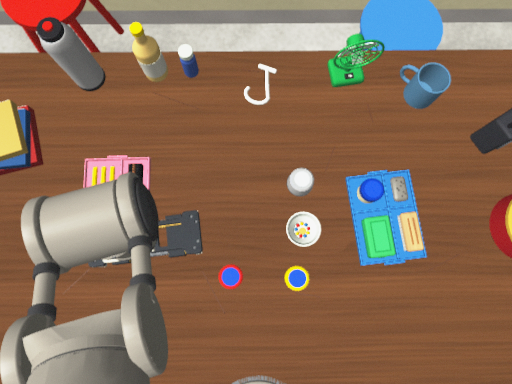

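All five items are placed (jelly jar at (371,190), soap (378,237), brush (411,232)), and the bowl and cap have not moved.

```bash
python3 -c "
from bench import job
print(job.job_done())"
```

```text
the job is handed in; nothing more can be done
None
```

The job is handed in: all five things are in their bays, each within about 5 mm of its bay centre and flat on the floor, the bowl and flask cap have not moved, and it took about 35 s; the hand-in gave no verdict.

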